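# Release the ratchet bar clamp and push its jaw fully open

## Robot

A 7-joint arm with a two-finger parallel gripper is mounted at the origin on the work surface. World frame = base frame: x ahead of the robot, y to its left, z up, the work surface at z = 0. Lengths are in m, angles in rad, forces in N, time in s.
With the tool pointing down it reaches from about 0.4 to 0.9 m from the base axis. Payload 5.6 kg.
Tool frame: the origin (TCP) lies midway between the tips of the shut fingers; the grasp point (between the pads) lies 19 mm behind it; z points along the fingers, y is the line along which they close (so a half turn about z gives the same grasp; the last joint's range is limited). The gripper opens to 92 mm and grips with 3 to 60 N. Pads are 20 mm wide; open, the fingers measure 128 mm over their backs; the gripper's body (75 mm by 189 mm) begins 69 mm behind the grasp point.
Start: joints at [-1.343, 0.468, -0.012, 1.603, 0.006, 1.071, -0.056], TCP at [0.174, 0.626, 0.215] pointing down, gripper open.
Joint ranges: [-2.53, 2.53], [-0.31, 2.02], [-1.57, 1.55], [0.28, 2.44], [-1.29, 4.43], [0.15, 1.84], [-2.92, 2.92]. Speed limits (rad/s): [2.57, 2.57, 3.14, 3.14, 3.14, 3.14, 3.14].

## Interface

Orientations are given as a 3x3 rotation matrix whose columns are the frame's x, y, z axes.
In Python, from station import env, effector, solver, viewer, workorder, search_frame, tip_of gives the robot as it stands. Calls block until the motion is done:
- env.reach(position, orientation): joint-space move of the TCP to a pose.
- env.movel(position, frame=None, rate=0.15): straight line of the TCP; frame=None keeps the orientation; rate is the mean speed in m/s.
- env.goto_joints(angles): joint-space move.
- effector.release() and effector.grasp(squeeze=None): open the fingers fully, or close them until they stop; squeeze is the grip in N (None keeps the last).
- env.pause(seconds).
- solver.inverse_kinematics(position, orientation): joint angles nearest the present ones, or None.
- env.sense(): the state.
- viewer.read_camera(name): name is "scene" or "top" or "wrist"; returns (picture, depth): 480x640x3 uint8, red, green, blue; 480x640 float32, m along the optical axis (not along the pixel's ray), 0 where there is no reading.
- viewer.camera_info(name): a dict with "intrinsics" (3x3 intrinsics, pixels), "eye" and "rotation" of the camera in the world; the wrist camera has in their place "T_tool_cam" (4x4, takes a point from camera to tool coordinates, whose origin is the TCP and whose axes are the flange's). Camera axes: x right, y up, looking along -z (the intrinsics and any distortion apply to the point x, -y, -z); pixel columns grow to the right and rows downward; lengths in m; the calibration is good to about 2 mm. A picture is of the moment at which its call begins: read the wrist's pose just before it. camera_info takes no time and is no camera call.
A pose or a line that the arm cannot do raises env.PlanningError and nothing moves.
- workorder.finish_job(): hands the job in; it is judged then, once.
Trained networks look in the newest picture that a camera, given by its name, has taken for a name from the list of things; names that differ only in an ending like _2 or _b are one class to them, and where a whole thing is asked for, a point or a joint stands for the part that bears it (a point fixed in the world has none). Each returns a list of dicts, best first, with "score" (0 to 1); they miss things now and then, are a little off and sometimes report something else, mostly with a low value. They report only what shows in the picture. A call takes as long as a camera call.
- search_frame(camera, name): "at" ([x, y, z] in m, in world coordinates, good to about 4 mm: the middle of the surface that is visible of it).
- tip_of(camera, name): "at" ([x, y, z] in m, in world coordinates, good to about 4 mm: a listed point, or the origin of a listed thing).
The state is a dict: "t": time; "joint_positions": joint angles; "joint_velocities": joint speeds; "tau": joint torques, N m; "ee_pos": TCP position; "tcp_rot": TCP orientation; "wrist_force": force on the tool from outside, world axes, zero at the start; "moment": the same for the moment, N m; "gripper_width": finger opening in m; "grasp_force": force on a finger pad.
Only numpy, scipy, OpenCV 4.12 (cv2) and the standard library are available. Lean on these libraries where they do the work, as an engineer would, in place of code of your own. Each camera call takes 0.05 s, during which the arm holds its last target. There are 200 camera calls.

## Task

Open the bench bar clamp all the way so that a second board will fit in next to the wooden block: press the release paddle on top of the sliding jaw well down and, keeping it pressed, push the jaw back along its bar until it stands against the end stop, then let go of it and move clear. Leave the wooden block between the jaws where it stands, and do not lift or disturb the other things on the bench.

Things in the scene. Friction and masses are not known exactly. Their poses are not given: they have to be found in the camera images.
- clamp: Ratchet bar clamp fixed to the bench on a plywood base 410 x 110 x 12 mm. Origin on the bench under the bar's centre line; x runs along the bar the way the sliding jaw opens, z up. Steel bar 10 wide, top at z = 52. Fixed jaw: x -220 to -190, 50 wide, top z = 105. Wooden runners beside the bar (x -188 to -78, y 25 to 47 each side), top z = 54.
- jaw (a joint): Position of the sliding jaw along the bar (m), grows as it opens; 0.150 = fully open, at the end stop; starts at 0.015 to 0.070. The jaw's middle is at clamp x = -0.065 + this value. While the paddle is up a pawl between the bar's teeth locks it both ways, with up to 4 mm of play (10 near the end stop); with the paddle pressed it slides with 2 N friction plus 6 N per m/s and stays where left.
- release (a joint): How far the release paddle is pressed (m): 0 = up, 0.010 = fully down. A spring pushes it up: 6 N at the top, 10 N fully down. The lock lets go 5 mm down; press it 7 mm or more and keep it down while pushing the jaw.
- release_top (a point): Centre of the top of the grey ribbed release paddle on the sliding jaw, 54 mm along the bar x 34 across; 74 mm above the bench when up, 64 fully down; moves with paddle and jaw. It lies midway in a 68 mm long gap, open at both sides, between the jaw upright and the rear wall. Closed fingers pressing here can push the rear wall along while keeping it down.
- rear_wall (a point): Middle of the top edge of the inner face of the sliding jaw's rear wall: the upright face, 40 mm wide across the bar, that looks toward the fixed jaw and is pushed to open the clamp. 92 mm above the bench, 34 mm from the paddle's centre in the opening direction; wall 16 thick, reaches down past the paddle.
- jaw_upright (a point): Middle of the top edge of the sliding jaw's tall upright, on its clamping face, 105 mm above the bench; upright 16 thick along the bar, 40 wide, 50 mm from the paddle's centre on the side of the fixed jaw. The black housing below is 100 long, 40 wide, top 60 mm above the bench.
- end_stop (a point): Middle of the top of the end stop's face that looks at the sliding jaw: steel block 20 mm along the bar, 40 wide, top 68 mm above the bench, at clamp x = 137 mm. The sliding jaw is home when its rear (50 mm behind its middle) is 2 mm from this face.
- block: Loose wooden block, 38 mm along the bar x 90 across x 56 high, standing on the runners over the bar beside the fixed jaw; origin at the centre of its underside, 54 mm above the bench. To be left alone.
- driver_a: Bystander: red-handled screwdriver, about 200 long and 26 thick, lying on the bench between the clamp and the robot; sizes in mm; origin at its underside. To be left alone.
- driver_b: Bystander: red-handled screwdriver, about 200 long and 26 thick, lying on the bench on the clamp's far side; sizes in mm; origin at its underside. To be left alone.
- wrench: Bystander: adjustable steel wrench, about 190 long and 11 thick, lying on the bench between the clamp and the robot; sizes in mm; origin at its underside. To be left alone.
- tape: Bystander: tape measure in a black case, 65 x 40 x 62 high, standing beside the clamp on its far side; sizes in mm; origin at its underside. To be left alone.
- jar: Bystander: glass jar with a steel lid, 56 in diameter, 75 high, standing beside the clamp on its far side; sizes in mm; origin at its underside. To be left alone.
- board: Bystander: loose wooden board 180 x 90 x 20 lying flat on the bench beyond the clamp, the next one to be clamped; sizes in mm; origin at its underside. To be left alone.

How it is judged:
By the outcome, as a careful person would: the job done as asked, in the order asked, and still so for the second after the job is handed in, with the robot touching nothing.
It also fails if it takes over 35 s, if anything falls off the work surface, if the arm or the gripper's body presses on something with over 40 N, if the wrist force passes 120 N, or if a joint passes its speed limit or range.

## Working session

There is one attempt and no reset: what is moved stays moved. The work goes in short steps, each a Python script; the robot and the scene stay as the last script left them, time stands still between calls to the robot, and variables do not carry over. Pictures are saved under pics/ and viewed, at most 10 in all, crops included, and the job is handed in when it is done.

```bash
ls; mkdir -p pics
python3 - <<'E'
from station import env, effector, solver, viewer, workorder, search_frame, tip_of
import cv2, numpy as np
for c in ("scene","top"):
    p,d=viewer.read_camera(c); cv2.imwrite(f"pics/{c}0.png",p[:,:,::-1])
    for n in ("release_top","rear_wall","jaw_upright","end_stop","clamp"):
        print(c,n,[(np.round(r["at"],4).tolist(),round(r["score"],2)) for r in tip_of(c,n)[:2]])
for n in ("block","jar","tape","driver_a","wrench","board"):
    print(n,[(np.round(r["at"],3).tolist(),round(r["score"],2)) for r in tip_of("top",n)[:2]])
s=env.sense(); print(s["t"],s["ee_pos"],s["tcp_rot"],s["gripper_width"])
E
```

```text
pics
scene release_top [([0.5238, 0.0483, 0.0751], 0.84)]
scene rear_wall [([0.537, 0.0115, 0.0915], 0.94), ([0.5243, 0.0468, 0.0738], 0.33)]
scene jaw_upright [([0.5077, 0.0918, 0.1025], 0.83)]
scene end_stop [([0.5666, -0.1111, 0.0701], 0.91)]
scene clamp [([0.5264, 0.0237, -0.0034], 0.94)]
top release_top [([0.522, 0.0431, 0.0737], 0.94)]
top rear_wall [([0.5302, 0.0124, 0.0922], 0.7)]
top jaw_upright [([0.5074, 0.0938, 0.1052], 0.82)]
top end_stop [([0.5625, -0.1049, 0.0734], 0.81)]
top clamp [([0.5298, 0.0239, -0.0043], 0.98)]
block [([0.478, 0.172, 0.053], 0.63)]
jar [([0.668, -0.088, 0.0], 0.64)]
tape [([0.633, 0.014, -0.005], 0.68)]
driver_a [([0.374, 0.106, 0.001], 0.93), ([0.607, 0.158, -0.0], 0.69)]
wrench [([0.445, -0.098, -0.0], 0.58)]
board [([0.721, 0.123, -0.001], 0.81)]
0.9 [0.1739108  0.62631256 0.21459091] [[-9.63547611e-01  2.67536915e-01  3.25802313e-05]
 [ 2.67536916e-01  9.63547611e-01  2.62883453e-05]
 [-2.43595013e-05  3.40464869e-05 -9.99999999e-01]] 0.09187940360064911
```

View pics/scene0.png

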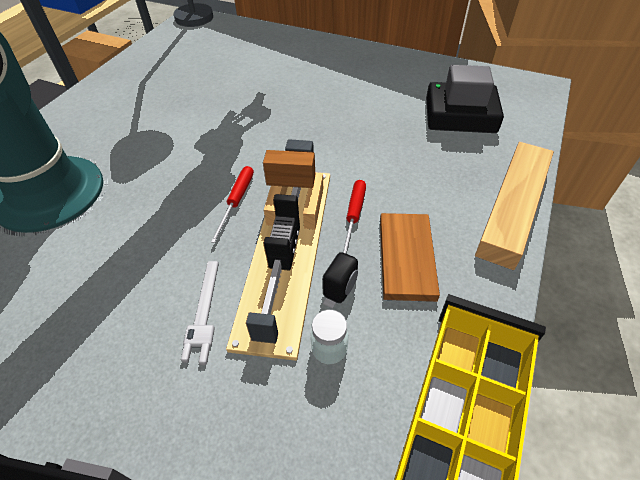

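View pics/top0.png

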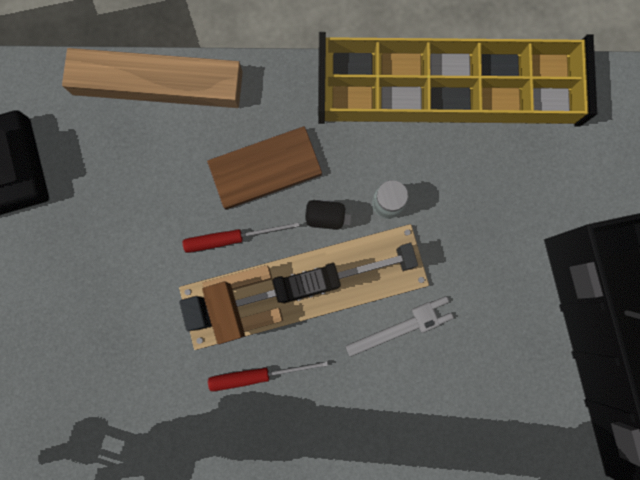

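The scene picture shows the clamp bar running from about (290,150) to (262,325). The paddle is near (283,232), between the upright and the rear wall, and the end stop is at (262,325). The top view agrees, with the paddle at about (308,282) and the end stop at (406,256), and the network points fit both pictures. Next I'll close the fingers, hover over the paddle and check from close up.

```bash
cat > h.py <<'E'
from station import env, effector, solver, viewer, workorder, search_frame, tip_of
import cv2, numpy as np
def frame(u):
    x=np.array([u[0],u[1],0.]); z=np.array([0,0,-1.]); return np.column_stack([x,np.cross(z,x),z])
E
python3 - <<'E'
from h import *
u=np.array([.273,-.962]); u/=np.linalg.norm(u)
p=np.array([.522,.0455])
best=None
for s in (1,-1):
    R=frame(s*u)
    qs=[solver.inverse_kinematics(np.r_[p+a*u,z],R) for a,z in ((.012,.2),(.012,.06),(.14,.06),(.14,.2))]
    print(s,[None if q is None else np.round(q,2).tolist() for q in qs])
    if all(q is not None for q in qs):
        c=np.abs(np.array(qs)[:,6]).max()
        if best is None or c<best[0]: best=(c,s)
s=best[1]; print("use",s)
effector.grasp(20)
env.reach(np.r_[p+.012*u,.2],frame(s*u))
p_,d=viewer.read_camera("wrist"); cv2.imwrite("pics/w1.png",p_[:,:,::-1])
for c in ("wrist","top"):
  if c=="top": viewer.read_camera(c)
  for n in ("release_top","rear_wall","jaw_upright","end_stop"):
    print(c,n,[(np.round(r["at"],4).tolist(),round(r["score"],2)) for r in tip_of(c,n)[:2]])
st=env.sense(); print(st["t"],st["ee_pos"],st["wrist_force"],st["gripper_width"],st["tcp_rot"].round(3).tolist())
E
```

```text
1 [[-1.11, 0.62, 1.36, 1.97, -0.68, 1.13, -2.33], [-1.03, 0.99, 1.34, 2.07, -1.13, 1.13, -2.0], [-0.77, 1.05, 1.34, 1.97, -1.15, 1.18, -1.81], [-0.82, 0.72, 1.35, 1.88, -0.76, 1.2, -2.07]]
-1 [[-0.63, 0.3, 0.6, 1.95, -0.21, 0.95, 0.35], [-0.5, 0.51, 0.47, 2.04, -0.36, 0.67, 0.48], [-0.38, 0.61, 0.63, 1.95, -0.51, 0.75, 0.83], [-0.56, 0.43, 0.85, 1.87, -0.38, 1.01, 0.73]]
use -1
wrist release_top [([0.524, 0.0438, 0.077], 0.93), ([0.7255, 0.1207, -0.0024], 0.31)]
wrist rear_wall [([0.5291, 0.0122, 0.0923], 0.97)]
wrist jaw_upright [([0.5087, 0.0923, 0.1059], 0.72)]
wrist end_stop [([0.5657, -0.1088, 0.0692], 0.6)]
top release_top []
top rear_wall []
top jaw_upright []
top end_stop [([0.5613, -0.1084, 0.0721], 0.9)]
5.2 [0.52527278 0.03399254 0.19998481] [-0.10047883  0.82107331 -0.04085491] 0.0007773761019404163 [[-0.273, 0.962, -0.0], [0.962, 0.273, 0.0], [0.0, -0.0, -1.0]]
```

View pics/w1.png

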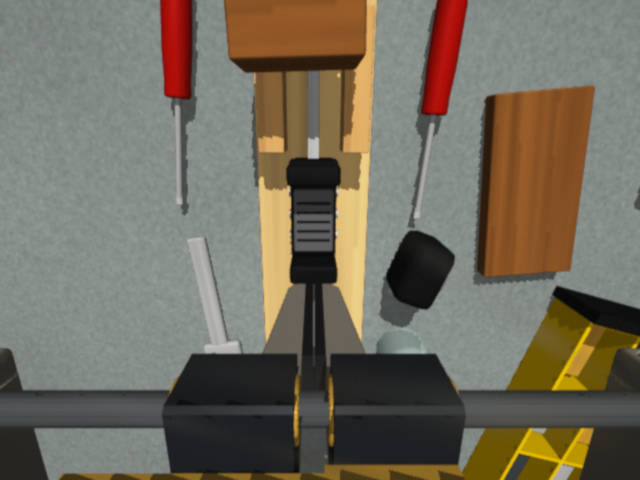

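The wrist picture shows the bar running straight down the image near x = 313. The paddle is at (313,220), the rear wall at (313,268), and the shut fingers are lined up with the bar. I'll descend onto the paddle step by step, checking the force.

Run:
```python
from h import *
u=np.array([.273,-.962]); u/=np.linalg.norm(u)
p=np.array([.522,.0447])+.009*u
env.movel(np.r_[p,.088],rate=.12)
f0=np.array(env.sense()["wrist_force"]); print("tare",f0.round(2))
z=.080
while z>.0605:
    env.movel(np.r_[p,z],rate=.05)
    s=env.sense(); f=np.array(s["wrist_force"])-f0
    print(round(z,4),s["ee_pos"].round(4),f.round(1))
    if np.linalg.norm(f)>16 : break
    z-=.002
print(s["t"])
```

```text
tare [-0.34 -0.44  0.13]
0.08 [0.5243 0.0361 0.0799] [1.1 0.3 0.8]
0.078 [0.5244 0.036  0.078 ] [0.8 0.7 0.4]
0.076 [0.5244 0.036  0.0759] [0.2 0.6 0.4]
0.074 [0.5248 0.036  0.0744] [-0.2  1.   6.3]
0.072 [0.5249 0.036  0.0726] [-1.4  0.6  6.2]
0.07 [0.5249 0.036  0.0706] [-1.   0.   6.5]
0.068 [0.5249 0.036  0.0687] [-2.   0.4  7.6]
0.066 [0.5249 0.036  0.0668] [-1.5  0.1  8.9]
0.064 [0.5249 0.036  0.0648] [-1.9  0.1  9.3]
0.062 [0.5251 0.0359 0.0643] [-6.4 -0.6 22.4]
8.8417
```

The paddle is fully down, with the spring force followed by the bottom stop at about z = 0.0645. Now I'll push.

Run:
```python
from h import *
u=np.array([.273,-.962]); u/=np.linalg.norm(u)
p=np.array([.522,.0447])+.009*u; f0=np.array([-.34,-.44,.13])
Z=.0637
env.movel(np.r_[p,Z],rate=.05)
a=0
for a in [.01,.02,.04,.06,.08,.095,.105]+list(np.arange(.108,.140,.003)):
    env.movel(np.r_[p+a*u,Z],rate=.06 if a<.1 else .04)
    s=env.sense(); f=np.array(s["wrist_force"])-f0
    along=f[:2]@u; lat=f[0]*u[1]-f[1]*u[0]
    prog=(s["ee_pos"][:2]-p)@u
    print(round(a,4),"prog",round(prog,4),"z",round(s["ee_pos"][2],4),"along",round(along,1),"lat",round(lat,1),"fz",round(f[2],1))
    if along<-14 or f[2]<4 or f[2]>35 or abs(lat)>20: break
print(s["t"])
```

```text
0.01 prog 0.0108 z 0.0647 along 0.7 lat 1.8 fz 9.0
0.02 prog 0.0209 z 0.0647 along 0.6 lat 1.0 fz 9.4
0.04 prog 0.0412 z 0.0648 along 1.0 lat 1.4 fz 9.4
0.06 prog 0.0613 z 0.0648 along 1.6 lat 1.0 fz 9.2
0.08 prog 0.0814 z 0.0649 along 1.4 lat 2.0 fz 9.0
0.095 prog 0.0964 z 0.0649 along 0.5 lat 1.5 fz 9.3
0.105 prog 0.1059 z 0.0648 along -0.0 lat 1.4 fz 8.7
0.108 prog 0.1077 z 0.0647 along -2.4 lat 1.3 fz 9.1
0.111 prog 0.1093 z 0.0646 along -4.7 lat 1.2 fz 9.8
0.114 prog 0.1118 z 0.0645 along -7.0 lat 0.6 fz 9.2
0.117 prog 0.1147 z 0.0645 along -5.7 lat 0.7 fz 9.1
0.12 prog 0.1176 z 0.0646 along -6.4 lat 0.5 fz 9.2
0.123 prog 0.1206 z 0.0646 along -6.1 lat 0.1 fz 9.3
0.126 prog 0.122 z 0.0644 along -10.4 lat 0.9 fz 10.4
0.129 prog 0.122 z 0.0644 along -15.0 lat 1.3 fz 14.2
13.975
```

The paddle friction carried the jaw to the stop at about 0.107 m of travel. The fingers then slid 15 mm to the rear wall and met a hard stop, as the geometry predicted. I'll ease the push, lift straight up and check.

Run:
```python
from h import *
u=np.array([.273,-.962]); u/=np.linalg.norm(u)
p=np.array([.522,.0447])+.009*u; f0=np.array([-.34,-.44,.13])
for a,z in [(.1245,.0637),(.1245,.070),(.1235,.077),(.1225,.085),(.118,.1),(.110,.2)]:
    env.movel(np.r_[p+a*u,z],rate=.05 if z<.09 else .15)
    s=env.sense(); f=np.array(s["wrist_force"])-f0
    print(a,z,s["ee_pos"].round(4),"along",round(f[:2]@u,1),"fz",round(f[2],1))
env.movel(np.r_[p+.05*u,.24],rate=.2)
for c in ("scene","wrist"):
    im,d=viewer.read_camera(c); cv2.imwrite(f"pics/{c}9.png",im[:,:,::-1])
    for n in ("release_top","rear_wall","jaw_upright","end_stop","block"):
        print(c,n,[(np.round(r["at"],4).tolist(),round(r["score"],2)) for r in tip_of(c,n)[:1]])
print(env.sense()["t"])
```

```text
0.1245 0.0637 [ 0.5589 -0.081   0.0647] along -6.1 fz 9.8
0.1245 0.07 [ 0.5589 -0.081   0.0709] along -6.3 fz 7.9
0.1235 0.077 [ 0.5583 -0.0812  0.0773] along -6.1 fz 3.6
0.1225 0.085 [ 0.5572 -0.0816  0.0851] along -4.1 fz 2.2
0.118 0.1 [ 0.5577 -0.0784  0.1008] along -0.1 fz -0.2
0.11 0.2 [ 0.5539 -0.0698  0.1991] along -1.0 fz -0.8
scene release_top [([0.5562, -0.0544, 0.0721], 0.66)]
scene rear_wall [([0.565, -0.0919, 0.0928], 0.69)]
scene jaw_upright [([0.5359, -0.0078, 0.1001], 0.77)]
scene end_stop [([0.5663, -0.1112, 0.069], 0.82)]
scene block [([0.472, 0.1743, 0.0534], 0.68)]
wrist release_top [([0.5524, -0.0588, 0.0717], 0.97)]
wrist rear_wall []
wrist jaw_upright [([0.5395, -0.0108, 0.1026], 0.96)]
wrist end_stop []
wrist block []
17.2833
```

View pics/scene9.png

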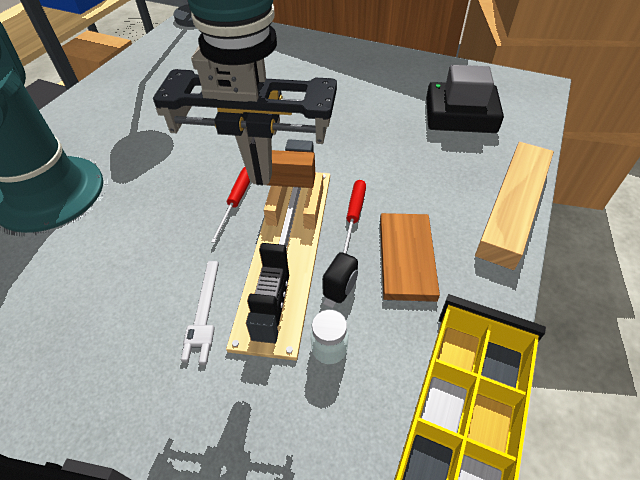

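View pics/wrist9.png

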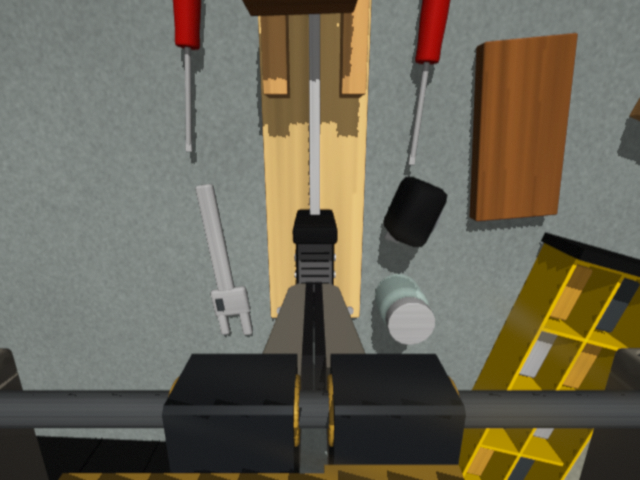

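The scene picture shows the sliding jaw's rear wall at about (265,305), right against the end stop at (262,325). The paddle is up, and the block and the other things are where they stood. Measured from upright to stop, the distance is about 103 mm, against 102 mm when home.

```bash
python3 -c "
from h import *
print(workorder.finish_job())"
```

```text
the job is handed in; nothing more can be done
None
```

The clamp is open: the sliding jaw stands against its end stop with the paddle released, the block and the other things are where they were, the arm is clear, and I handed the job in at about 17 s of the 35 s allowed (no verdict came back).

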